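# Set take-off thrust and start the run on the home-built flight simulator

### The arm

A 6-joint arm with a two-finger parallel gripper is mounted at the origin on the work surface. World frame = base frame: x ahead of the robot, y to its left, z up, the work surface at z = 0. Lengths are in m, angles in rad, forces in N, time in s.
With the tool pointing down it reaches from about 0.275 to 0.75 m from the base axis. Payload 10.2 kg.
Tool frame: the origin (TCP) lies on the centre line of the jaws, within the pads' length; the fingertips stand 19 mm ahead of it and the grasp point (between the pads) is the TCP; z points along the fingers, y is the line along which they close (so a half turn about z gives the same grasp; the last joint's range is limited). The gripper opens to 85 mm and grips with 20 to 120 N. Pads are 22 mm wide; open, the fingers measure 114 mm over their backs; the gripper's body (76 mm by 85 mm) begins 54 mm behind the grasp point. The pads swing forward as they close: fully open they stand 13 mm farther back than shut.
Start: joints at [-1.371, 0.313, 1.498, -0, 1.331, -0.223], TCP at [0.215, -0.479, 0.25] pointing down, gripper open.
Joint ranges: [-2.94, 2.94], [-0.97, 2.17], [0.19, 2.56], [-1.23, 4.37], [0.02, 3.11], [-2.88, 2.88]. Speed limits (rad/s): [2.39, 2.39, 3.01, 3.14, 3.14, 3.14].

### API

Orientations are given as [roll, pitch, yaw] about the fixed x, y, z axes, in that order (R = Rz(yaw) Ry(pitch) Rx(roll)).
In Python, from cell import bot gives the robot as it stands. The module is installed in compiled form; this text tells all that it offers. Calls block until the motion is done:
- bot.reach(position, orientation): joint-space move of the TCP to a pose.
- bot.move_straight(position, attitude=None, vel=0.15): straight line of the TCP; attitude=None keeps the orientation; vel is the mean speed in m/s.
- bot.move_joints(angles): joint-space move.
- bot.gripper_to(opening): opening from 0.0 (shut) to 1.0 (fully open); the grip force is fixed at half the most; returns when the fingers have stopped.
- bot.dwell(seconds).
- bot.ik(position, orientation): joint angles nearest the present ones, or None.
- bot.state(): the state.
- bot.grab_frame(name): name is "scene" or "top" or "wrist"; returns (picture, depth): 480x640x3 uint8, red, green, blue; 480x640 float32, m along the optical axis (not along the pixel's ray), 0 where there is no reading.
- bot.camera_info(name): a dict with "fx", "fy", "cx", "cy" (pixels), "view" (4x4, takes a point from world to camera coordinates). Camera axes: x right, y down, z forward; pixel columns grow to the right and rows downward; lengths in m; the calibration is good to about 2 mm. A picture is of the moment at which its call begins: read the wrist's pose just before it. camera_info takes no time and is no camera call; for the wrist camera it gives the pose at the moment of the call.
A pose or a line that the arm cannot do raises bot.PlanningError and nothing moves.
- bot.finish_job(): hands the job in; it is judged then, once.
The state is a dict: "clock": time; "joints": joint angles; "qvel": joint speeds; "effort": joint torques, N m; "tool_pos": TCP position; "tool_rot": TCP orientation; "force": force on the tool from outside, world axes, zero at the start; "wrist_torque": the same for the moment, N m; "grip_width": opening from 0.0 (shut) to 1.0 (fully open); "gripper_force": force on a finger pad.
Only numpy, scipy, OpenCV 4.12 (cv2) and the standard library are available. Lean on these libraries where they do the work, as an engineer would, in place of code of your own. Each camera call takes 0.05 s, during which the arm holds its last target. There are 200 camera calls.

### The job

Start the take-off run on the home-built flight simulator: push the throttle (the lever with the barrel-shaped knob lying crosswise) forward past its first detent until it stands at its forward stop, then press the mushroom start button fully down and let it come up, and swing the clear cover shut over it. It is all done by pushing with the fingertips or the outside of the fingers; pick nothing up, leave the flap and spoiler levers as they are set, and leave the button box and the other things on the bench where they stand.

Things in the scene. Friction and masses are not known exactly. Their poses are not given: they have to be found in the camera images.
- throttle_unit: Fixed black lever unit of the throttle, 200 mm long (its x), 56 mm wide (its y), one of three alike that stand side by side in any order (62 mm apart) on a 12 mm plywood board. Its arched top is highest, 108 mm above its origin, in the middle. Origin: centre of its underside, 12 mm above the bench. Its x axis points forward, the way the lever is pushed (away from the robot, turned by up to 0.3 rad); z is up.
- throttle_knob (a point): Centre of the throttle's knob: a black barrel of 28 mm diameter (end rims 30 mm), 45 mm long, lying crosswise (along the unit's y), on a flat 13 x 5 mm steel bar. It swings in the upright plane along the unit's x on a radius of 135 mm about a pivot 20 mm above the unit's origin.
- throttle (a joint): Throttle angle in rad: 0 = idle, leaning 0.43 rad back towards the robot; it grows as the knob is pushed forward; 0.43 = first detent (a notch); 0.86 = forward stop, leaning 0.43 rad forward. Starts at idle. Friction takes about 1 N at the knob, and leaving idle or the first detent takes about 4 N more; from about 0.25 on it snaps forward into the first detent, from which it must be pushed on; beyond about 0.7 it is drawn on to the stop and stays there.
- flaps_knob (a point): Centre of the flap lever's knob: a flat black paddle 40 mm long, 36 mm wide, 13 mm thick at its rear, on the same kind of lever and unit; stands anywhere in its travel, held by light friction (about 1 N). To be left alone.
- spoiler_knob (a point): Centre of the spoiler lever's knob: a black ball of 29 mm diameter, on the same kind of lever and unit; stands anywhere in its travel, held by light friction (about 1 N). To be left alone.
- button_box: Loose black box, 110 x 110 mm, 62 mm high, 0.7 to 1.1 kg with all it carries, standing on rubber feet. Origin: centre of its underside. Its x axis points from its front (towards the robot, turned by up to 0.35 rad) to the side with the cover's hinge; z is up.
- start_button_top (a point): Middle of the top of the mushroom button in the centre of the box's top: a grey dome of 45 mm diameter, its top 91.5 mm above the bench. It is pressed straight down.
- start_button (a joint): How far the start button is pressed, in m: 0 = up, 0.007 = fully down. A spring brings it up; it takes 2 N to begin and 6 N at the bottom.
- cover (a joint): Angle of the cover in rad: 0 = shut, about 1.75 = as found, leaning open against its stop behind the button. Its hinge runs along the box's y, 52 mm behind the box's centre and 63 mm above the bench. The cover moves freely: once swung forward to less than about 0.9 it falls shut by itself.
- cover_edge (a point): Middle of the outer edge between the top and the front wall of the cover, a clear box-shaped lid 104 x 104 mm and 45 mm deep with 3 mm walls. Open, this edge is the topmost and rearmost part of the cover, about 158 mm above the bench and 115 mm behind the box's centre along the box's x, and the lid's top is its rear face (104 mm wide), open side to the front. Shut, the edge lies at the front, 108 mm above the bench.
- screwdriver: Screwdriver with a black handle, 170 mm long, lying at the left. Origin: centre of its underside. Bystander.
- cutters: Side cutters with red handles, 125 mm long, 60 mm wide, 14 mm high, lying flat between the levers and the button box. Bystander.
- tape: Roll of masking tape, 84 mm across, 25 mm high, lying flat. Bystander.
- mug: White mug, 76 mm across, 88 mm high. Bystander.
- screw_jar: Small glass jar with a white cap, 38 mm across, 42 mm high, standing about 0.1 m to one side of the button box. Bystander.
- putty_eraser: White eraser, 34 x 20 x 14 mm, lying about 0.09 m to the other side of the button box. Bystander.
Not all that is in view belongs to the job. What is shaped like the button_box but purple is not meant.

How it is judged:
By the outcome, as a careful person would: the job done as asked, in the order asked, and still so for the second after the job is handed in, with the robot touching nothing.
It also fails if it takes over 58 s, if anything falls off the work surface, if the arm or the gripper's body presses on something with over 40 N, if the wrist force passes 120 N, or if a joint passes its speed limit or range.

## Working session

There is one attempt and no reset: what is moved stays moved. The work goes in short steps, each a Python script; the robot and the scene stay as the last script left them, time stands still between calls to the robot, and variables do not carry over. Pictures are saved under pics/ and viewed, at most 10 in all, crops included, and the job is handed in when it is done.

```bash
mkdir -p pics; cat > h.py <<'E'
import numpy as np, cv2
from cell import bot
def snap(name,fn):
    info=bot.camera_info(name); p,d=bot.grab_frame(name)
    cv2.imwrite(f'pics/{fn}.png',p[:,:,::-1]); np.savez(f'pics/{fn}.npz',p=p,d=d,V=info['view'],k=[info[a] for a in('fx','fy','cx','cy')])
def world(fn,u,v,r=0,depth=None):
    z=np.load(f'pics/{fn}.npz'); d=z['d']; fx,fy,cx,cy=z['k']
    if depth is None:
        w=d[v-r:v+r+1,u-r:u+r+1]; depth=np.median(w[w>0])
    c=np.array([(u-cx)/fx*depth,(v-cy)/fy*depth,depth,1]); return (np.linalg.inv(z['V'])@c)[:3]
def cloud(fn):
    z=np.load(f'pics/{fn}.npz'); d=z['d']; fx,fy,cx,cy=z['k']
    v,u=np.indices(d.shape); c=np.stack([(u-cx)/fx*d,(v-cy)/fy*d,d,np.ones_like(d)],-1)
    w=(c@np.linalg.inv(z['V']).T)[...,:3]; w[d<=0]=np.nan; return w
E
python3 - <<'E'
from h import *
snap('scene','s0');snap('top','t0')
for n in('scene','top'):
    i=bot.camera_info(n);print(n,np.linalg.inv(i['view'])[:3].round(3),i['fx'])
E
```

```text
scene [[ 0.872  0.247 -0.422  1.2  ]
 [ 0.489 -0.477  0.73  -1.14 ]
 [-0.021 -0.843 -0.537  0.919]] 563.1746899560136
top [[-0.004 -0.98   0.2    0.334]
 [-1.     0.003 -0.003 -0.018]
 [ 0.002 -0.2   -0.98   1.348]] 475.2242453330434
```

View pics/s0.png

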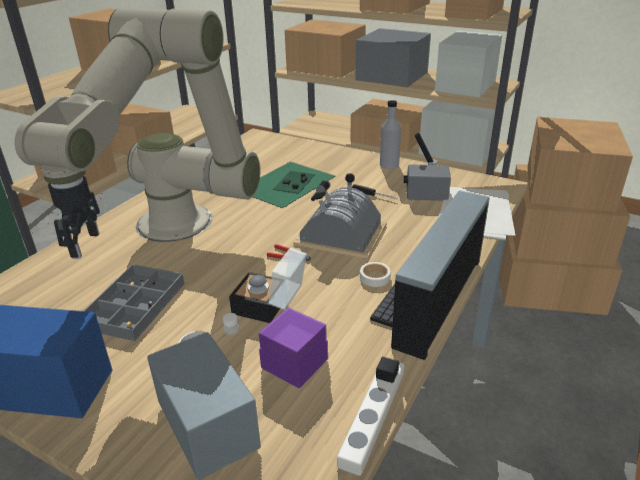

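View pics/t0.png

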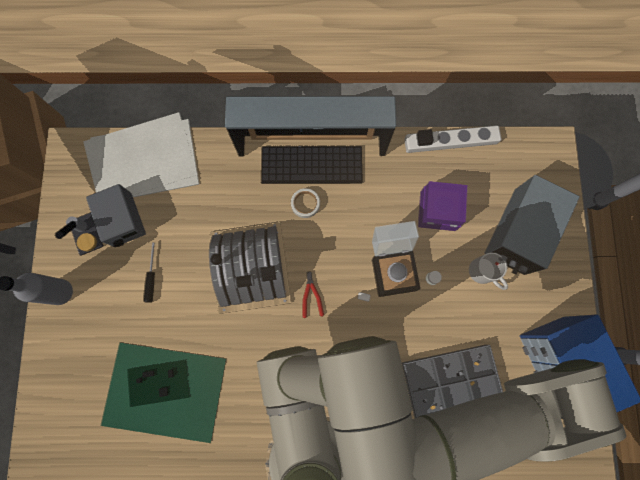

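The top view shows the lever unit around (248,265), the black box with button at (398,272) and its open cover at (395,238), with the jar at (434,278) and the eraser at (364,296). The purple box at (443,205) is the decoy. I'll enlarge the levers and the box.

```bash
python3 - <<'E'
from h import *
a=cv2.imread('pics/t0.png');s=cv2.imread('pics/s0.png')
A=cv2.resize(a[215:315,200:300],(400,400),interpolation=3)
B=cv2.resize(s[165:265,290:390],(400,400),interpolation=3)
cv2.imwrite('pics/c0.png',np.hstack([A,B]))
C=cv2.resize(a[215:305,340:450],(660,540),interpolation=3);cv2.imwrite('pics/c1.png',C)
E
```

```text
(no output)
```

View pics/c0.png

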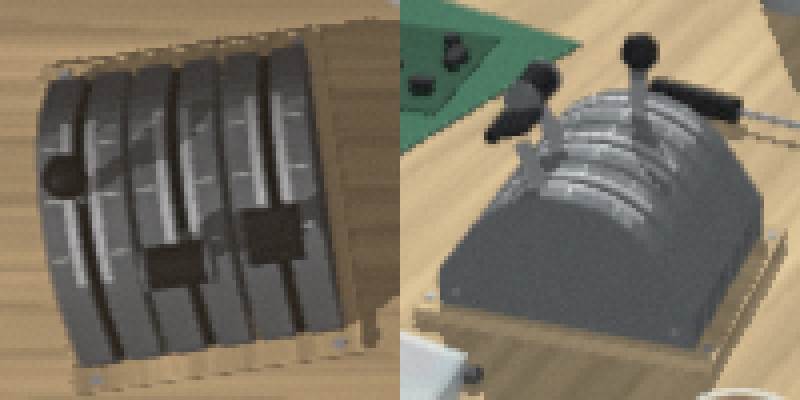

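View pics/c1.png

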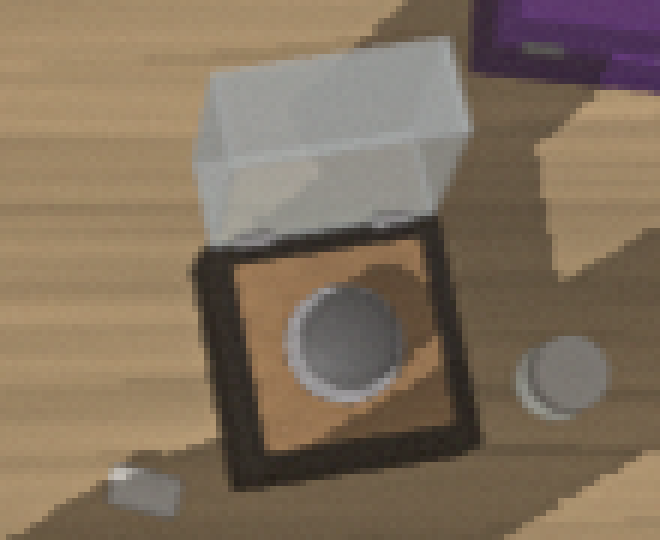

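Candidates in the top view are the left knob (216,259), the middle (244,281) and the right (269,273). The left is round, so it is the ball (spoiler). The middle is wider than long, about 16x12 px, which fits the crosswise barrel standing back at idle. The right is near-square and looks like the paddle. I'll check with depth and a near wrist view.

```bash
python3 - <<'E'
from h import *
W=cloud('t0')
for n,u,v in(('L',216,259),('M',244,281),('R',269,273),('btn',398,271)):
    p=W[v-1:v+2,u-1:u+2].reshape(-1,3); print(n,np.nanmedian(p,0).round(4))
# region rects
sub=W[240:310,355-10:425]; m=(sub[...,2]>.045)&(sub[...,2]<.07)
r=cv2.minAreaRect(sub[m][:,:2].astype(np.float32)*1000);print('box',r)
sub=W[215:320,200:295]; m=(sub[...,2]>.03)&(sub[...,2]<.17)
print('unit',cv2.minAreaRect(sub[m][:,:2].astype(np.float32)*1000))
m=(sub[...,2]>.005)&(sub[...,2]<.016)
print('board',cv2.minAreaRect(sub[m][:,:2].astype(np.float32)*1000))
for n,(u0,u1,v0,v1) in dict(L=(206,226,250,269),M=(234,256,272,290),R=(258,281,262,285)).items():
    q=W[v0:v1,u0:u1].reshape(-1,3); q=q[q[:,2]>.128]; print(n,len(q),q.mean(0).round(4),q[:,2].max().round(4),cv2.minAreaRect(q[:,:2].astype(np.float32)*1000))
# wrist view
for z in (.42,.38):
  for p in((.42,.1,z),(.38,.12,z)):
    print(p,bot.ik(p,[np.pi,0,0]))
print(bot.state()['tool_rot'])
E
```

```text
L [0.5147 0.2341 0.1788]
M [0.4614 0.1651 0.1661]
R [0.4814 0.1035 0.1631]
btn [ 0.4946 -0.232   0.0918]
box ((515.5960693359375, -229.45484924316406), (151.03353881835938, 110.3446273803711), 8.298852920532227)
unit ((518.9011840820312, 175.46725463867188), (200.76132202148438, 180.8034210205078), 8.087767601013184)
board ((521.2607421875, 184.2720184326172), (298.4219055175781, 270.5187072753906), 0.37503793835639954)
L 107 [0.5155 0.2358 0.175 ] 0.1834 ((516.0850830078125, 237.42263793945312), (25.17670440673828, 27.023035049438477), 6.401834964752197)
M 217 [0.4625 0.1661 0.1642] 0.1725 ((464.96612548828125, 167.48910522460938), (30.90439224243164, 45.24528884887695), 7.6253342628479)
R 204 [0.4808 0.1071 0.1623] 0.1709 ((481.3232727050781, 107.39378356933594), (34.09354019165039, 36.352821350097656), 8.446245193481445)
(0.42, 0.1, 0.42) [-3.90004627e-02  3.80828646e-02  1.39379533e+00 -4.44089210e-16
  1.70971446e+00  1.53179586e+00]
(0.38, 0.12, 0.42) [ 9.72207137e-03 -4.08416016e-02  1.47260010e+00 -4.44089210e-16
  1.70983416e+00  1.58051840e+00]
(0.42, 0.1, 0.38) [-3.90004627e-02  3.88999572e-02  1.49313763e+00 -4.44089210e-16
  1.60955506e+00  1.53179586e+00]
(0.38, 0.12, 0.38) [ 9.72207137e-03 -4.00315743e-02  1.57202001e+00 -4.44089210e-16
  1.60960421e+00  1.58051840e+00]
[-3.14046000e+00 -2.66745663e-04  4.22824410e-01]
```

Depth confirms it. The middle knob measures 31 x 45 mm and sits exactly at idle (56 mm back of the unit's centre), so it is the throttle barrel. The right knob is a 34 x 36 paddle and the left a 27 mm ball. The unit's yaw is about 0.142 and its centre about (0.519, 0.175). Next I'll approach the throttle and get the box pose more exactly.

```bash
python3 - <<'E'
from h import *
W=cloud('t0')
sub=W[255:290,380:415].reshape(-1,3); q=sub[(sub[:,2]>.08)]
print('dome',cv2.minEnclosingCircle(q[:,:2].astype(np.float32)*1000),len(q))
sub=W[250:310,360:425]; m=(sub[...,2]>.052)&(sub[...,2]<.068)&(sub[...,0]<.545)
print('box',cv2.minAreaRect(sub[m][:,:2].astype(np.float32)*1000))
sub=W[210:262,365:425].reshape(-1,3); q=sub[sub[:,2]>.135]; print('cover top',q[:,2].max(),q[np.argsort(q[:,0])[-5:]].mean(0),cv2.minAreaRect(q[:,:2].astype(np.float32)*1000))
sub=W[175:235,415:475].reshape(-1,3); q=sub[sub[:,2]>.05]; print('purple',q.min(0),q.max(0))
a=.142; f=np.array([np.cos(a),np.sin(a)]); p=np.array([.519,.175])
rot=[np.pi,0,a+np.pi/2]
bot.gripper_to(0.0)
s=-.115; P=p+f*s
bot.reach([*P,.30],rot); bot.move_straight([*P,.165],vel=.2)
print(bot.state()['clock'],bot.state()['tool_pos'],bot.state()['force'],bot.state()['joints'])
snap('wrist','w1');snap('scene','s1')
c=cv2.imread('pics/s1.png')[130:270,260:420]; cv2.imwrite('pics/c2.png',np.hstack([cv2.resize(c,(440,385)),cv2.resize(cv2.imread('pics/w1.png'),(360,385))]))
E
```

```text
dome ((495.31243896484375, -232.4975128173828), 21.997900009155273) 212
box ((496.5210266113281, -232.21141052246094), (112.54412841796875, 110.39750671386719), 8.201549530029297)
cover top 0.1710573931075332 [ 0.61560631 -0.26186092  0.15595448] ((585.5001220703125, -218.74386596679688), (49.013668060302734, 105.34893035888672), 8.98318862915039)
purple [ 0.57967737 -0.42303665  0.05005076] [ 0.74089779 -0.26637221  0.16838647]
4.0667 [0.40571417 0.15863982 0.16581089] [ 0.45139649 -0.46484403  0.14178319] [ 1.02494833e-01  2.10760334e-01  1.87092050e+00 -1.72764068e-05
  1.05855028e+00 -3.91839654e-02]
```

View pics/c2.png

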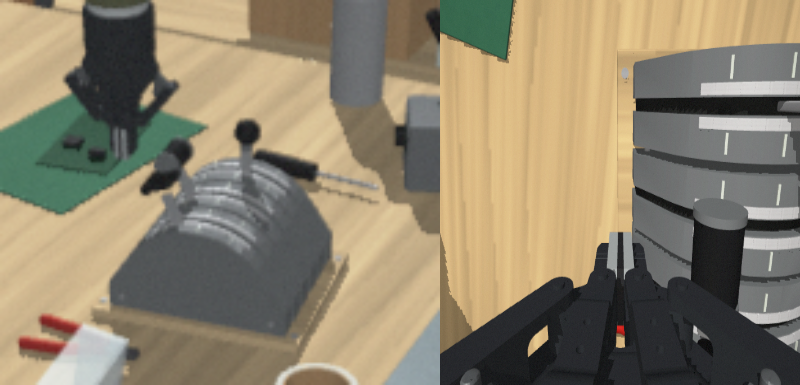

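The wrist view shows the barrel lying crosswise ahead of the shut fingers, at about (718,250) in the crop. That is the throttle, so I'll push it now.

```bash
python3 - <<'E'
from h import *
a=.142; f=np.array([np.cos(a),np.sin(a)]); p=np.array([.519,.175])
for s in list(np.arange(-.095,.0,.02))+list(np.arange(.0,.045,.006)):
    bot.move_straight([*(p+f*s),.165],vel=.08)
    st=bot.state(); F=f@np.array(st['force'][:2]); print(round(s,3),round(F,2),np.round(st['force'],1),round(st['clock'],2))
    if s>.01 and F<-7: break
bot.move_straight([*(p+f*(s-.03)),.165],vel=.1)
bot.move_straight([*(p+f*(s-.03)),.27],vel=.25)
snap('scene','s2');snap('top','t2');print(s,bot.state()['clock'])
W=cloud('t2')
g=f; n=np.array([-f[1],f[0]])
sub=W[215:320,200:295].reshape(-1,3);sub=sub[(sub[:,2]>.135)&(sub[:,2]<.19)]
x=(sub[:,:2]-p)@f; y=(sub[:,:2]-p)@n
for y0 in(-.062,0,.062):
    m=abs(y-y0)<.024; print(y0,m.sum(),x[m].mean() if m.any() else 0,sub[m,2].max() if m.any() else 0)
c=cv2.imread('pics/s2.png')[130:270,260:420]; cv2.imwrite('pics/c3.png',np.hstack([cv2.resize(c,(400,350)),cv2.resize(cv2.imread('pics/t2.png')[215:315,200:300],(400,350))]))
E
```

```text
-0.095 -0.25 [-0.4  1.   0.5] 4.57
-0.075 -4.06 [-3.9 -1.5  3. ] 4.97
-0.055 -0.31 [-0.3 -0.2  0.6] 5.37
-0.035 -0.32 [-0.3 -0.1 -0.6] 5.77
-0.015 -2.46 [-2.5 -0.   1.7] 6.17
0.0 0.11 [ 0.2 -0.4 -1.3] 6.51
0.006 -0.89 [-0.9 -0.1 -1. ] 6.76
0.012 0.0 [-0.1  0.4 -0.1] 7.01
0.018 0.11 [-0.   0.9 -0. ] 7.26
0.024 0.04 [ 0.1 -0.5 -0.9] 7.51
0.03 -5.47 [-5.5 -0.3  1.4] 7.76
0.036 -33.67 [-33.   -7.1  17.3] 8.01
0.036000000000000004 9.125
-0.062 203 -0.04742736834424622 0.17110771842119954
0 3 0.046149825738538784 0.15600707106026412
0.062 89 0.004415222370017463 0.18655924172385152
```

View pics/c3.png

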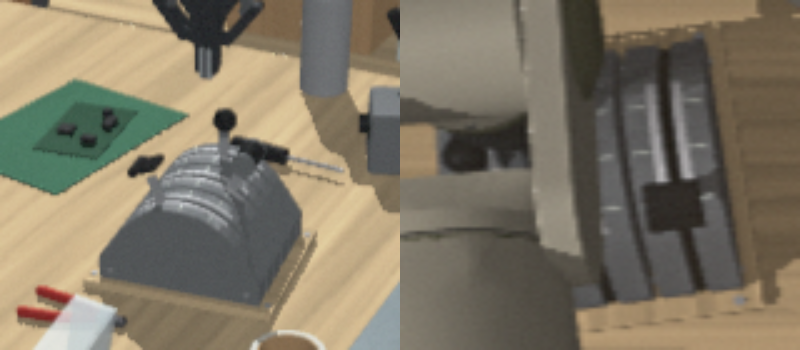

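The throttle now stands forward and the contact force rose to 33 N at the stop; the flap and spoiler readings are unchanged. I'll recheck from the top once the arm is clear. Next is the button.

```bash
python3 - <<'E'
from h import *
b=.145; c=[.4955,-.2323]; rot=[np.pi,0,b]
bot.reach([*c,.27],rot); bot.move_straight([*c,.135],vel=.2)
f0=bot.state()['force'][2]; print('f0',f0,bot.state()['clock'])
z=.132
while z>.088:
    z-=.0025; bot.move_straight([*c,z],vel=.05); F=bot.state()['force'][2]-f0; print(round(z,4),round(F,2),end='; ')
    if F>13: break
bot.dwell(.2);print(bot.state()['force'],bot.state()['tool_pos'])
bot.move_straight([*c,z+.04],vel=.08); bot.move_straight([*c,.24],vel=.25)
print(bot.state()['clock']); snap('scene','s3');snap('top','t3')
A=cv2.imread('pics/t3.png')[195:315,200:300];B=cv2.imread('pics/s3.png')[165:345,200:350]
cv2.imwrite('pics/c4.png',np.hstack([cv2.resize(A,(400,480)),cv2.resize(B,(400,480))]))
W=cloud('t3');p=np.array([.519,.175]);a=.142;f=np.array([np.cos(a),np.sin(a)]);n=np.array([-f[1],f[0]])
sub=W[215:320,200:295].reshape(-1,3);sub=sub[(sub[:,2]>.135)&(sub[:,2]<.19)]
x=(sub[:,:2]-p)@f; y=(sub[:,:2]-p)@n
for y0 in(-.062,0,.062):
    m=abs(y-y0)<.024; print(y0,m.sum(),x[m].mean() if m.any() else 0,sub[m,2].max() if m.any() else 0)
E
```

```text
f0 0.2909450942073692 11.4667
0.1295 0.49; 0.127 -0.3; 0.1245 -1.23; 0.122 -0.35; 0.1195 -0.41; 0.117 0.33; 0.1145 -0.65; 0.112 -1.04; 0.1095 1.02; 0.107 3.54; 0.1045 5.7; 0.102 11.73; 0.0995 30.78; [-8.75098298  4.75683808 31.87462988] [ 0.49594575 -0.23261734  0.1026394 ]
16.125
-0.062 202 -0.0473885445788216 0.17070348147451675
0 213 0.05412904842635369 0.17187553275872358
0.062 106 0.005137595766690729 0.18500548381728366
```

View pics/c4.png

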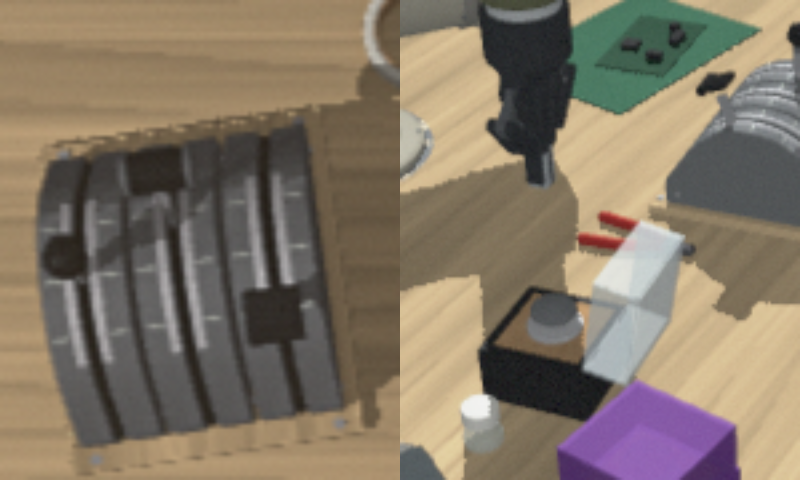

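The throttle is at its stop (54 mm forward, against about 56 expected). The button bottomed at 30 N and is back up. The cover at crop (635,300) is still open. I'll go behind it and push it forward.

```bash
python3 - <<'E'
from h import *
b=.145; c=np.array([.4955,-.2323]); f=np.array([np.cos(b),np.sin(b)]); n=np.array([-f[1],f[0]])
P=lambda d,z:[*(c+f*d+n*.015),z]
bot.move_straight(P(.155,.25),vel=.2)
bot.move_straight(P(.155,.165),vel=.15)
for d in(.13,.11,.09,.07,.055,.042,.03):
    bot.move_straight(P(d,.165),vel=.08); st=bot.state(); print(d,np.round(st['force'],1),round(st['clock'],2))
bot.move_straight(P(.03,.27),vel=.2); bot.dwell(.3)
bot.reach([.3,-.45,.28],[np.pi,0,.4])
snap('scene','s4');snap('top','t4');print(bot.state()['clock'])
A=cv2.imread('pics/t4.png')[195:315,340:460];B=cv2.imread('pics/s4.png')[215:365,200:350]
cv2.imwrite('pics/c5.png',np.hstack([cv2.resize(A,(400,400)),cv2.resize(B,(400,400))]))
W=cloud('t4')
sub=W[225:310,360:425]; m=(sub[...,2]>.095)&(sub[...,2]<.12); print('lid',m.sum(),cv2.minAreaRect(sub[m][:,:2].astype(np.float32)*1000),sub[...,2].max())
m=(sub[...,2]>.05); print('all',cv2.minAreaRect(sub[m][:,:2].astype(np.float32)*1000))
E
```

```text
0.13 [-0.4  0.6 -0.3] 18.33
0.11 [0.6 0.1 0.9] 18.73
0.09 [-0.1  0.1 -0.3] 19.13
0.07 [-0.1 -0.3 -0.5] 19.53
0.055 [-0.6  0.4 -0.8] 19.87
0.042 [ 0.  -0.9 -0.2] 20.18
0.03 [-0.1  0.4  0.3] 20.48
22.7833
lid 1594 ((495.8213195800781, -232.90701293945312), (104.55938720703125, 105.47061157226562), 8.54590892791748) nan
all ((494.2090759277344, -231.3624725341797), (107.72908020019531, 109.1242904663086), 8.84152889251709)
```

View pics/c5.png

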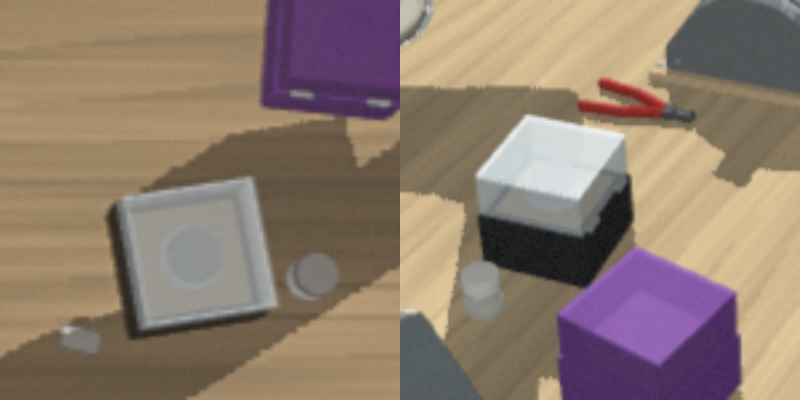

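The cover is shut over the button: lid level at about 0.108 m and centred on the box, which hasn't moved. The jar and eraser are in place and the robot is clear.

```bash
python3 -c "
from cell import bot
print(bot.finish_job())"
```

```text
the job is handed in; nothing more can be done
None
```

The job is handed in: the throttle is at its forward stop, the start button was pressed fully down and came back up, and the cover is shut. The flap and spoiler levers and the button box read as they did at the start, and it took about 23 s.

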